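# Unhook the hinge drawer from its runners

### The job

Take the drawer that stands ajar out of the small drawer unit and set it down in the middle of the rubber mat, right way up with its hinges still in it. Its rear lugs catch behind a lip in the runners: draw it gently until it catches, lift and tilt the front so that the lugs drop clear, and draw it out without forcing it. Do not drop it or push the other things about.

Things in the scene. Friction and masses are not known exactly. Their poses are not given: they have to be found in the camera images.
- cabinet: Fixed grey steel drawer unit, 165 deep x 164 wide x 126 mm high, two by two drawers. Origin: centre of its underside; x points inward, away from its front face (which is at x = -82.5), z up. The upper left drawer stands ajar; the three others are shut and fixed, their pulls standing out 8 mm. Nothing may be forced against the unit with more than 16 N.
- sill (a point): Inner top edge, at mid-width, of the front sill of the open bay; axes as the unit's. The sill is 4 mm deep, 80 mm above the table; the bay is 74 wide, its floor behind the sill 20 mm lower, its roof 43 mm above the sill. The underside of the drawer slides on the sill and tilts on this edge.
- runner_line (a point): Point in the front face, mid-width of the bay, as high as the lugs of the level drawer. A steel C-runner on each side of the bay guides a lug, 1 mm free up and down. A lip, turned down from the upper flange and springing 1 mm at 15 N, stops the lugs: its inner side is 40 to 76 mm behind the face, clamped differently each time and not reported; found by feeling the drawer catch (draw at 15 mm/s or less).
- drawer_mid (a point): Loose grey plastic drawer, about 0.2 to 0.3 kg, ajar by 44 to 52 mm. The point is the middle of its body, 18 mm above its underside; x points to its rear, z up. Body 140 long (x from -70 to +70), 54 wide, walls 3 thick, 36 high, open on top; front panel 4 thick, 66 wide, 38 high. Can be gripped from above across the 54 mm body, behind the front panel.
- lugs (a point): Point midway between the two lugs at the drawer's rear: round pins of 8 mm diameter that stand 6 mm out of its sides, 64 mm behind and 10 mm below its middle. Only within 4 mm of the lip does the lower flange let them go down. They pass it safely when 9 mm lower: front lifted, drawer turned on the sill by 0.14 rad (lip deep inside) to 0.27 rad (lip near the face), then drawn out along its own tilted length.
- hinge0_mid (a point): Small steel spring hinge, 23 x 9 x 6 mm, lying loose in the drawer; the point is its middle.
- hinge1_mid (a point): A second such hinge in the drawer.
- hinge2_mid (a point): A third such hinge in the drawer.
- mat: Dark rubber bench mat, fixed, 180 x 180 x 3 mm; origin: centre of its underside.
- glue: Small glue bottle, 27 mm in diameter, 80 mm high, standing on the table; origin at its foot. To be left alone.
- tape: Roll of tape, 96 mm across, 24 mm high, lying flat; origin at the centre of its underside. To be left alone.
- glasses_a: Pair of dark sunglasses lying open on the table, 172 x 172 x 51 mm; origin under its centre. To be left alone.

How it is judged:
On the way, in this order (a step that is already met when the one before it is completed fails the run):
1. the drawer, drawn out to its catch and still in the unit, is tilted with its front raised (angle between drawer_mid's own z axis and vertical above 0.08 rad and x of drawer_mid in the frame of cabinet between -0.125 and -0.068 m), for 0.1 s.
2. the drawer is out of the unit (distance between drawer_mid and cabinet above 0.19 m), for 0.1 s.
At the end, for the whole second after the job is handed in: The drawer stands flat on the mat, right way up (within 3 degrees), its middle within 20 mm of the mat's middle, at rest and released, with all three hinges inside it (horizontal distance between drawer_mid and mat below 0.02 m and height (world z) of drawer_mid between 0.017 and 0.025 m and angle between drawer_mid's own z axis and vertical below 0.06 rad and linear speed of drawer below 0.02 m/s and x of hinge0_mid in the frame of drawer_mid between -0.07 and 0.07 m and y of hinge0_mid in the frame of drawer_mid between -0.028 and 0.028 m and z of hinge0_mid in the frame of drawer_mid between -0.02 and 0.02 m and x of hinge1_mid in the frame of drawer_mid between -0.07 and 0.07 m and y of hinge1_mid in the frame of drawer_mid between -0.028 and 0.028 m and z of hinge1_mid in the frame of drawer_mid between -0.02 and 0.02 m and x of hinge2_mid in the frame of drawer_mid between -0.07 and 0.07 m and y of hinge2_mid in the frame of drawer_mid between -0.028 and 0.028 m and z of hinge2_mid in the frame of drawer_mid between -0.02 and 0.02 m); the robot touches nothing.
It fails at once if the drawer is forced against the unit with more than 16 N (contact force between drawer and cabinet above 16 N).
It fails at once if the drawer is dropped or slammed on the mat with more than 80 N (contact force between drawer and mat above 80 N).
It fails at once if the drawer is tipped so far that its parts would run out (over 35 degrees) (angle between drawer_mid's own z axis and vertical above 0.61 rad).
It fails at once if the glue bottle, tape roll or sunglasses are pushed more than 20 mm (distance of any of glue, tape, glasses_a from where it was at the start of the episode above 0.02 m).
It also fails if it takes over 51 s, if anything falls off the work surface, if the arm or the gripper's body presses on something with over 40 N, if the wrist force passes 120 N, or if a joint passes its speed limit or range.

### The arm

A 7-joint arm with a two-finger parallel gripper is mounted at the origin on a cart in front of the work surface, level with it; the furniture and walls round the work are solid. World frame = base frame: x ahead of the robot, y to its left, z up, the work surface at z = 0. Lengths are in m, angles in rad, forces in N, time in s.
With the tool pointing down it reaches from about 0.4 to 0.85 m from the base axis. Payload 10.4 kg.
Tool frame: the origin (TCP) lies on the centre line of the jaws, within the pads' length; the fingertips stand 25 mm ahead of it and the grasp point (between the pads) lies 6 mm ahead of it; z points along the fingers, y is the line along which they close (so a half turn about z gives the same grasp; the last joint's range is limited). The gripper opens to 87 mm and grips with 3 to 60 N. Pads are 19 mm wide; open, the fingers measure 117 mm over their backs; the gripper's body (75 mm by 190 mm) begins 51 mm behind the grasp point.
Start: joints at [1.212, 0.332, -0.065, 1.46, 0.022, 1.35, -0.088], TCP at [0.206, -0.59, 0.248] pointing down, gripper open.
Joint ranges: [-2.6, 2.6], [-0.5, 2.12], [-1.47, 1.34], [0.16, 2.42], [-1.27, 4.41], [0.06, 2.06], [-2.6, 2.6]. Speed limits (rad/s): [2.22, 2.22, 2.79, 2.79, 3.14, 3.14, 3.14].

### API

Orientations are given as a 3x3 rotation matrix whose columns are the frame's x, y, z axes.
In Python, from plant import r gives the robot as it stands.
- The arm moves only by the tool jog_arm, never from a script. Its argument "steps" is a list that holds one entry, the list of rows, each a list of 6 numbers: the shift along the tool's x, y, z in units of 0.8 m (1.0 is 0.8 m), then the turn, a rotation vector about the tool's x, y, z in units of 180 degrees (1.0 is 180 degrees). A call has 1 to 12 rows; each row is the pose to reach, as a shift and turn from the pose commanded when the call began, along the tool's axes at that moment, turning the shorter way round; what a row does not reach only later rows make up. A row lasts 1/8 s, in which the tool goes at most 62.5 mm and 10.7 degrees, less where a joint would pass 70% of its speed; a pose out of reach is approached as far as the arm can. A call with a number of a shift or a turn outside -1 to 1 is refused whole. A call with a gripper value outside its range is refused whole. "gripper" is the closure, from -1 (fully open) to 1 (shut), set as the call begins (left out, the last holds). The fingers move at their own pace and stop on an object; the grip force is fixed at half the most. Time passes only in rows, so rows that repeat a pose let the fingers close. It gives the time, the measured TCP pose, the force, the opening and the grip force at its end, in the units of the state.
- r.get_state(): the state, without advancing time (a new reading comes with each control period).
- r.get_image(name): name is "side" or "top" or "wrist"; returns a dict with "pixels" (384x512x3 uint8, blue, green, red), "z_map" (384x512 float32, m along the optical axis (not along the pixel's ray), 0 where there is no reading), "fx", "fy", "cx", "cy" (pixels), "rvec" (rotation vector, rad) and "tvec" (3), from world to camera coordinates, as OpenCV has them. Camera axes: x right, y down, z forward; pixel columns grow to the right and rows downward; lengths in m; the calibration is good to about 2 mm. The wrist camera is an equidistant fisheye: a pixel r from the principal point sees the ray r / f radians off the axis. A picture is of the moment at which its call begins.
- r.finish_job(): hands the job in; it is judged then, once.
The state is a dict: "t": time; "qpos": joint angles; "qvel": joint speeds; "tau": joint torques, N m; "tcp_pos": TCP position; "orientation": TCP orientation; "force": force on the tool from outside, world axes, zero at the start; "torque": the same for the moment, N m; "gripper_width": finger opening in m; "grip_force": force on a finger pad.
Only numpy, scipy, OpenCV 4.12 (cv2) and the standard library are available. Lean on these libraries where they do the work, as an engineer would, in place of code of your own. Each camera call takes 0.05 s, during which the arm holds its last target. There are 200 camera calls.

## Working session

There is one attempt and no reset: what is moved stays moved. The work goes in short steps, Python scripts to look and compute and a tool call to move; the robot and the scene stay as the last step left them, time stands still between calls to the robot, and variables do not carry over. Pictures are saved under pics/ and viewed, at most 10 in all, crops included, and the job is handed in when it is done.

Besides the shell and the picture viewer there is one more tool, called after "Emit:" in YAML: its name, and indented under it one key for each argument. jog_arm: Moves the arm, as the interface text tells. Shifts and turns lie within -1 to 1; 1 stands for 0.8 m of shift or 180 degrees of turn. Its arguments: {"type":"object","properties":{"steps":{"type":"array"},"gripper":{"type":"number"}},"required":["steps"]}

```bash
ls; mkdir -p pics; cat > h.py <<'E'
import numpy as np, cv2
from plant import r
def cloud(im):
    z=im["z_map"]; v,u=np.mgrid[:z.shape[0],:z.shape[1]]
    p=np.stack([(u-im["cx"])/im["fx"]*z,(v-im["cy"])/im["fy"]*z,z],-1)
    R=cv2.Rodrigues(np.array(im["rvec"],float))[0]
    w=(p-np.array(im["tvec"]).ravel())@R
    w[z<=0]=np.nan
    return w
E
python3 - <<'E'
from h import *
s=r.get_state(); print(s)
for n in("top","side"):
    im=r.get_image(n); cv2.imwrite(f"pics/{n}0.png",im["pixels"]); np.save(n+"0.npy",cloud(im))
E
```

```text
pics
{'t': 0.0, 'qpos': array([ 1.21243821,  0.33286772, -0.06469752,  1.46096496,  0.02162058,
        1.3498833 , -0.08847171]), 'qvel': array([-2.18370075e-04, -1.35018020e-03, -1.10344220e-03,  1.51697321e-03,
        1.51811180e-04,  1.45228807e-05, -1.85252944e-03]), 'tau': array([ 4.31064445e-04, -6.23259044e+01,  2.50579894e-02, -3.89903212e+01,
       -6.12927787e-02,  3.97584925e-02,  2.03577151e-04]), 'tcp_pos': array([ 0.20579866, -0.58976755,  0.24674522]), 'orientation': array([[ 9.44143649e-01,  3.29533708e-01, -5.51976102e-04],
       [ 3.29534159e-01, -9.44142736e-01,  1.31608121e-03],
       [-8.74511073e-05, -1.42446469e-03, -9.99998982e-01]]), 'force': array([ 0.6674539 , -0.29109151, -0.41992216]), 'torque': array([-0.0008159 , -0.00598463, -0.04193157]), 'grip_force': 0.0, 'gripper_width': 0.0870872944100749}
```

View pics/top0.png

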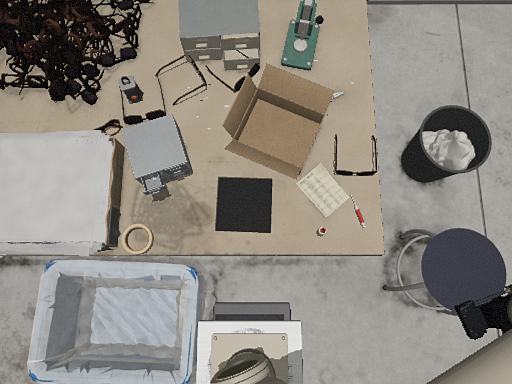

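View pics/side0.png

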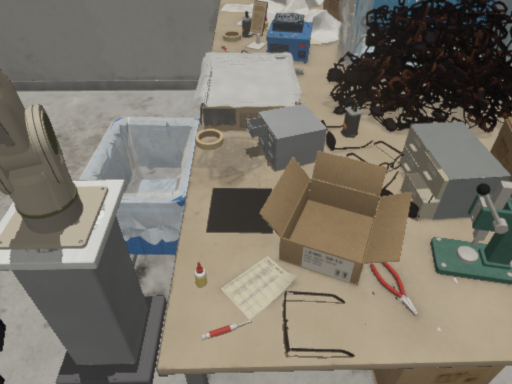

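The top view shows the cabinet at about (157,148) px with its open drawer at (157,185), front toward the robot. The mat is at (244,204), the tape at (137,238) and the glue at (322,231). In the side view the cabinet is at (290,135).

```bash
python3 - <<'E'
from h import *
w=np.load("top0.npy"); im=cv2.imread("pics/top0.png")
def at(u,v): return np.nanmedian(w[v-1:v+2,u-1:u+2].reshape(-1,3),0).round(3)
print(at(157,140),at(157,185),at(244,204),at(137,227))
P=w[105:205,115:200].reshape(-1,3)
C=P[(P[:,2]>.118)&(P[:,2]<.134)]
rect=cv2.minAreaRect((C[:,:2]*1000).astype(np.float32)); print("cab",len(C),rect,np.median(C[:,2]))
print(cv2.boxPoints(rect))
D=P[(P[:,2]>.07)&(P[:,2]<.124)]
print("dr",len(D),D[::max(1,len(D)//40)].round(3).tolist())
g=im[...].max(-1)<45; m=np.zeros_like(g); m[170:240,205:280]=g[170:240,205:280]
M=w[m]; M=M[M[:,2]<.02]
r2=cv2.minAreaRect((M[:,:2]*1000).astype(np.float32)); print("mat",len(M),r2,np.median(M[:,2]))
ws=np.load("side0.npy").reshape(-1,3)
c=np.array(rect[0])/1000
S=ws[(np.linalg.norm(ws[:,:2]-c,axis=1)<.16)&(ws[:,2]>.118)&(ws[:,2]<.134)]
print("side cab",len(S),cv2.minAreaRect((S[:,:2]*1000).astype(np.float32)),np.median(S[:,2]))
im2=cv2.imread("pics/side0.png"); a=cv2.resize(im2[95:175,235:335],(500,400),interpolation=2)
b=cv2.resize(im[105:205,115:200],(340,400),interpolation=2); cv2.imwrite("pics/crop.png",np.hstack([b,a[:, :450]]))
E
```

```text
[0.691 0.281 0.126] [0.559 0.283 0.085] [0.513 0.016 0.004] [0.436 0.357 0.024]
cab 2803 ((652.47705078125, 283.7377014160156), (215.22340393066406, 164.7246551513672), 18.61735725402832) 0.12635072256656726
[[524.2026  327.43552]
 [576.79034 171.33061]
 [780.7515  240.03989]
 [728.16376 396.14478]]
dr 1126 [[0.778, 0.239, 0.122], [0.751, 0.306, 0.123], [0.735, 0.368, 0.121], [0.724, 0.252, 0.124], [0.729, 0.222, 0.083], [0.705, 0.26, 0.123], [0.696, 0.365, 0.122], [0.689, 0.367, 0.123], [0.682, 0.25, 0.124], [0.676, 0.207, 0.121], [0.682, 0.423, 0.075], [0.669, 0.202, 0.094], [0.665, 0.418, 0.077], [0.644, 0.288, 0.122], [0.637, 0.312, 0.124], [0.631, 0.193, 0.123], [0.622, 0.22, 0.122], [0.618, 0.194, 0.112], [0.609, 0.274, 0.123], [0.61, 0.219, 0.109], [0.604, 0.235, 0.119], [0.602, 0.239, 0.112], [0.6, 0.246, 0.11], [0.602, 0.244, 0.091], [0.601, 0.248, 0.083], [0.6, 0.263, 0.072], [0.592, 0.418, 0.08], [0.588, 0.316, 0.084], [0.583, 0.299, 0.088], [0.58, 0.293, 0.088], [0.577, 0.287, 0.088], [0.566, 0.27, 0.119], [0.571, 0.34, 0.074], [0.566, 0.313, 0.08], [0.562, 0.284, 0.083], [0.548, 0.317, 0.118], [0.551, 0.307, 0.089], [0.542, 0.281, 0.116], [0.546, 0.27, 0.086], [0.537, 0.292, 0.096], [0.531, 0.295, 0.095]]
mat 1873 ((512.948974609375, 16.161376953125), (176.17564392089844, 176.9051971435547), 87.97946166992188) 0.0037562091910348923
side cab 1532 ((673.9129028320312, 289.24267578125), (167.966796875, 170.88699340820312), 18.480091094970703) 0.1241946607328186
```

View pics/crop.png

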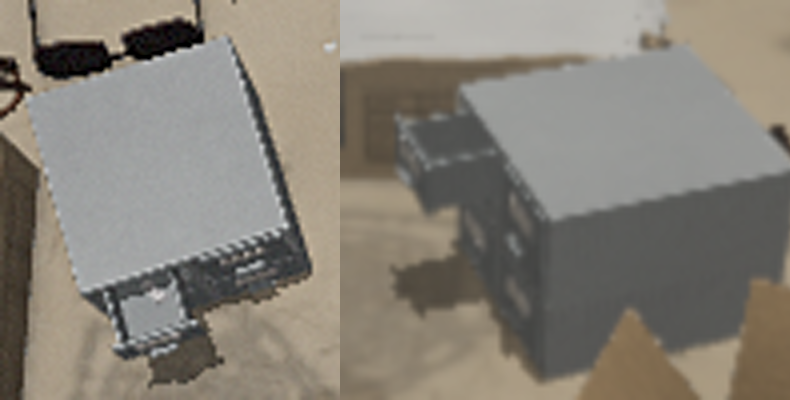

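The crop confirms that the upper left (+y) drawer is the open one, and the cabinet yaw is about 18.6°. The tool's yaw already matches, so I'm moving above the drawer.

Emit:
jog_arm:
  steps:
    - [[0.03,-0.035,0,0,0,0],[0.08,-0.092,0,0,0,0],[0.13,-0.15,0,0,0,0],[0.18,-0.208,0,0,0,0],[0.23,-0.266,0,0,0,0],[0.28,-0.324,0,0,0,0],[0.33,-0.382,0,0,0,0],[0.38,-0.44,0,0,0,0],[0.43,-0.497,0,0,0,0],[0.48,-0.555,0,0,0,0],[0.53,-0.612,0,0,0,0],[0.58,-0.67,0,0,0,0]]
  gripper: -1

```text
t: 1.6
tcp_pos: [0.4677, 0.0705, 0.2476]
orientation: [[0.944, 0.329, 0.001], [0.329, -0.944, -0.001], [0.0, 0.001, -1.0]]
force: [1.4, -1.3, 0.1]
gripper_width: 0.087
grip_force: 0.0
```

Emit:
jog_arm:
  steps:
    - [[0.05,-0.058,0,0,0,0],[0.1,-0.115,0,0,0,0],[0.145,-0.17,0,0,0,0],[0.18,-0.21,0,0,0,0],[0.196,-0.226,0,0,0,0],[0.196,-0.226,0,0,0,0]]

```text
t: 2.35
tcp_pos: [0.5554, 0.2925, 0.2467]
orientation: [[0.943, 0.332, -0.002], [0.332, -0.943, 0.001], [-0.001, -0.001, -1.0]]
force: [0.3, -0.1, 0.3]
gripper_width: 0.087
grip_force: 0.0
```

```bash
python3 - <<'E'
from h import *
s=r.get_state(); print(s["tcp_pos"],s["force"])
im=r.get_image("wrist"); cv2.imwrite("pics/w1.png",im["pixels"])
import pickle; pickle.dump((im,s),open("w1.pkl","wb"))
print({k:im[k] for k in("fx","fy","cx","cy","rvec","tvec")})
top=r.get_image("top"); cv2.imwrite("pics/t1.png",top["pixels"])
E
```

```text
[0.55540048 0.2925261  0.24666432] [ 0.29587579 -0.06025961  0.30883715]
{'fx': 297.3186396354542, 'fy': 297.3186396354542, 'cx': 254.46746121488772, 'cy': 194.2151555907632, 'rvec': array([-2.35842372,  1.67274491,  0.25036456]), 'tvec': array([0.09415155, 0.55859327, 0.57076691])}
```

View pics/w1.png

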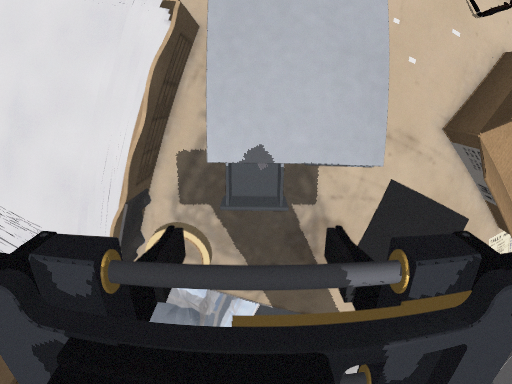

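The wrist view shows the cabinet front edge at row ~164, cols 207–385. The drawer spans cols 226–285, with its panel at row ~207. Next I fit the pose from the cloud.

```bash
cat >> h.py <<'E'
def wcloud(im):
    z=im["z_map"]; v,u=np.mgrid[:z.shape[0],:z.shape[1]].astype(float)
    x=(u-im["cx"])/im["fx"]; y=(v-im["cy"])/im["fy"]; th=np.hypot(x,y)+1e-9
    k=np.tan(np.minimum(th,1.5))/th*z
    p=np.stack([x*k,y*k,z],-1); R=cv2.Rodrigues(np.array(im["rvec"],float))[0]
    w=(p-np.array(im["tvec"]).ravel())@R; w[z<=0]=np.nan
    return w
E
python3 - <<'E'
from h import *
import pickle; im,s=pickle.load(open("w1.pkl","rb")); w=wcloud(im)
P=w[:240,150:420].reshape(-1,3); P=P[np.isfinite(P[:,2])]
C=P[abs(P[:,2]-.126)<.005]; rect=cv2.minAreaRect((C[:,:2]*1000).astype(np.float32)); print(rect,np.median(C[:,2]))
# local frames
yaw=np.radians(18.6)
# edges per column: front edge of roof
E=[]
for u in range(215,380,3):
    col=w[:200,u]; ok=np.where(abs(col[:,2]-.126)<.005)[0]
    if len(ok): E.append(col[ok.max()])
E=np.array(E); k=np.polyfit(E[:,1],E[:,0],1); 
for _ in range(3):
    d=E[:,0]-np.polyval(k,E[:,1]); k=np.polyfit(E[abs(d)<.003,1],E[abs(d)<.003,0],1)
yaw=np.arctan(-k[0]); print("yaw front edge",np.degrees(yaw),len(E))
A=np.array([np.cos(yaw),np.sin(yaw)]);B=np.array([-A[1],A[0]])
xf=np.median(E[:,:2]@A)
print("face along A",xf, "roof lateral",np.percentile((C[:,:2]@B),[.2,1,99,99.8]))
sel=P[(P[:,2]>.072)&(P[:,2]<.124)&(P[:,:2]@A<xf-.004)&(P[:,:2]@A>xf-.09)]
a=sel[:,:2]@A-xf; b=sel[:,:2]@B
rim=sel[:,2]>.108
print(len(sel),"a",np.percentile(a[rim],[0,1,5]),"b rim",np.percentile(b[rim&(a>-.045)],[0,2,98,100]),"panel b",np.percentile(b[a<-.045],[0,2,98,100]),"zrim",np.percentile(sel[rim,2],[50,90]))
h=np.histogram(a[rim],bins=np.arange(-.07,0,.003)); print(list(zip((h[1]*1000).round(),h[0])))
print("A,B",A,B,"tcp a,b",s["tcp_pos"][:2]@A-xf,s["tcp_pos"][:2]@B)
E
```

```text
((670.7062377929688, 291.6280517578125), (162.30760192871094, 164.9154815673828), 18.72378921508789) 0.12614700944625623
yaw front edge 18.386800205757005 55
face along A 0.6500765718046697 roof lateral [-0.01590204 -0.01436825  0.14542913  0.14687203]
2874 a [-0.04870015 -0.04822391 -0.04751067] b rim [0.07150781 0.07440607 0.13341065 0.13634627] panel b [0.07129761 0.07260913 0.13638447 0.13725046] zrim [0.11636395 0.11843177]
[(np.float64(-70.0), np.int64(0)), (np.float64(-67.0), np.int64(0)), (np.float64(-64.0), np.int64(0)), (np.float64(-61.0), np.int64(0)), (np.float64(-58.0), np.int64(0)), (np.float64(-55.0), np.int64(0)), (np.float64(-52.0), np.int64(0)), (np.float64(-49.0), np.int64(145)), (np.float64(-46.0), np.int64(333)), (np.float64(-43.0), np.int64(24)), (np.float64(-40.0), np.int64(25)), (np.float64(-37.0), np.int64(24)), (np.float64(-34.0), np.int64(27)), (np.float64(-31.0), np.int64(24)), (np.float64(-28.0), np.int64(21)), (np.float64(-25.0), np.int64(25)), (np.float64(-22.0), np.int64(23)), (np.float64(-19.0), np.int64(24)), (np.float64(-16.0), np.int64(22)), (np.float64(-13.0), np.int64(25)), (np.float64(-10.0), np.int64(23)), (np.float64(-7.0), np.int64(27)), (np.float64(-4.0), np.int64(0))]
A,B [0.94894871 0.31543043] [-0.31543043  0.94894871] tcp a,b -0.030758373919489768 0.102402056079071
```

Emit:
jog_arm:
  steps:
    - [[0,-0.002,0.02,0,0,0.002],[0,-0.002,0.06,0,0,0.004],[0,-0.002,0.1,0,0,0.004],[0,-0.002,0.14,0,0,0.004],[0,-0.002,0.16,0,0,0.004],[0,-0.002,0.17,0,0,0.004],[0,-0.002,0.17,0,0,0.004]]

```text
t: 3.32
tcp_pos: [0.5555, 0.2927, 0.1118]
orientation: [[0.948, 0.317, 0.0], [0.317, -0.948, 0.0], [0.0, 0.0, -1.0]]
force: [-0.6, 0.1, 0.1]
gripper_width: 0.0873
grip_force: 0.0
```

```bash
python3 - <<'E'
from h import *
s=r.get_state();A=np.array([.9478,.3190]);B=np.array([-.3190,.9478])
print(s["tcp_pos"],s["orientation"].round(4),s["force"])
im=r.get_image("wrist"); cv2.imwrite("pics/w2.png",im["pixels"])
w=wcloud(im)
E=[]
print(s["tcp_pos"][:2]@A,s["tcp_pos"][:2]@B)
P=w[:260,150:420].reshape(-1,3); P=P[np.isfinite(P[:,2])]
C=P[abs(P[:,2]-.126)<.003]
a=C[:,:2]@A;b=C[:,:2]@B
print("face",np.percentile(a,[.1,1,2]),"lat",np.percentile(b,[.2,99.8]))
xf=np.percentile(a,1)
sel=P[(P[:,2]>.108)&(P[:,2]<.122)]; a=sel[:,:2]@A-xf; b=sel[:,:2]@B
k=(a<-.003)&(a>-.07)&(abs(b-.104)<.038); print(k.sum(),"a",np.percentile(a[k],[.5,2]),"b",np.percentile(b[k],[.5,2,98,99.5]))
E
```

```text
[0.55548572 0.29267283 0.11175434] [[ 9.483e-01  3.174e-01  2.000e-04]
 [ 3.174e-01 -9.483e-01  1.000e-04]
 [ 2.000e-04  0.000e+00 -1.000e+00]] [-0.59314849  0.1140585   0.06164181]
0.6198519999591536 0.10019535997435149
face [0.62947821 0.65093128 0.65207076] lat [0.02301332 0.14432038]
704 a [-0.02981532 -0.02786039] b [0.07485273 0.07512653 0.12865489 0.1288779 ]
```

View pics/w2.png

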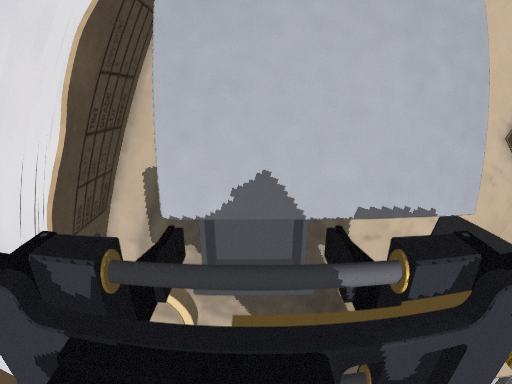

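Emit:
jog_arm:
  steps:
    - [[0,-0.002,0,0,0,0],[0,-0.002,0,0,0,0],[0,-0.002,0,0,0,0],[0,-0.002,0,0,0,0],[0,-0.002,0,0,0,0],[0,-0.002,0,0,0,0]]
  gripper: -0.235

```text
t: 4.12
tcp_pos: [0.555, 0.2936, 0.1115]
orientation: [[0.948, 0.317, 0.0], [0.317, -0.948, -0.001], [-0.0, 0.001, -1.0]]
force: [-0.4, -3.3, 2.8]
gripper_width: 0.0543
grip_force: 1.3
```

Emit:
jog_arm:
  steps:
    - [[0,0.0006,0,0,0,0],[0,0.0006,0,0,0,0],[0,0.0006,0,0,0,0]]

```text
t: 4.5
tcp_pos: [0.5551, 0.2936, 0.1115]
orientation: [[0.948, 0.317, 0.0], [0.317, -0.948, -0.0], [-0.0, 0.0, -1.0]]
force: [-0.7, -3.7, 2.6]
gripper_width: 0.0541
grip_force: 8.8
```

Emit:
jog_arm:
  steps:
    - [[-0.001,0,0,0,0,0],[-0.0025,0,0,0,0,0],[-0.004,0,0,0,0,0],[-0.0055,0,0,0,0,0],[-0.007,0,0,0,0,0]]

```text
t: 5.12
tcp_pos: [0.5496, 0.2922, 0.1116]
orientation: [[0.948, 0.318, 0.0], [0.318, -0.948, 0.0], [0.0, -0.0, -1.0]]
force: [0.6, 0.7, 0.6]
gripper_width: 0.054
grip_force: 8.7
```

Emit:
jog_arm:
  steps:
    - [[-0.001,0,0,0,0,0],[-0.0025,0,0,0,0,0],[-0.004,0,0,0,0,0]]
  gripper: -0.238

```text
t: 5.5
tcp_pos: [0.5467, 0.2909, 0.1115]
orientation: [[0.948, 0.318, 0.0], [0.318, -0.948, -0.0], [0.0, 0.0, -1.0]]
force: [1.1, 0.8, -0.3]
gripper_width: 0.0539
grip_force: 4.6
```

Emit:
jog_arm:
  steps:
    - [[-0.0015,0,0,0,0,0],[-0.003,0,0,0,0,0],[-0.0045,0,0,0,0,0],[-0.006,0,0,0,0,0]]

```text
t: 6.0
tcp_pos: [0.542, 0.2895, 0.1115]
orientation: [[0.948, 0.318, 0.0], [0.318, -0.948, -0.0], [0.0, 0.0, -1.0]]
force: [1.5, 0.8, 0.1]
gripper_width: 0.0537
grip_force: 4.6
```

Emit:
jog_arm:
  steps:
    - [[-0.0015,0,0,0,0,0],[-0.003,0,0,0,0,0],[-0.0045,0,0,0,0,0],[-0.006,0,0,0,0,0]]

```text
t: 6.5
tcp_pos: [0.5376, 0.2879, 0.1115]
orientation: [[0.948, 0.318, 0.0], [0.318, -0.948, -0.0], [0.0, 0.0, -1.0]]
force: [2.2, 0.6, 0.4]
gripper_width: 0.0541
grip_force: 4.5
```

Emit:
jog_arm:
  steps:
    - [[-0.0015,0,0,0,0,0],[-0.003,0,0,0,0,0],[-0.0045,0,0,0,0,0]]

```text
t: 6.88
tcp_pos: [0.5352, 0.2869, 0.1119]
orientation: [[0.948, 0.317, 0.002], [0.317, -0.948, 0.001], [0.002, -0.0, -1.0]]
force: [7.2, 2.1, -1.2]
gripper_width: 0.0538
grip_force: 4.4
```

It caught after about 20 mm: 7.5 N along the draw direction. I'm backing off slightly, opening, and regripping nearer the drawer's middle for a firmer hold.

Emit:
jog_arm:
  steps:
    - [[0.001,0,0,0,0,0],[0.001,0,0,0,0,0]]

```text
t: 7.12
tcp_pos: [0.5353, 0.287, 0.1118]
orientation: [[0.948, 0.317, 0.001], [0.317, -0.948, 0.0], [0.001, 0.0, -1.0]]
force: [3.7, -0.4, 1.7]
gripper_width: 0.0542
grip_force: 4.5
```

Emit:
jog_arm:
  steps:
    - [[0,0,0,0,0,0],[0,0,0,0,0,0],[0.008,0,0,0,0,0],[0.018,0,0,0,0,0],[0.028,0,0,0,0,0],[0.032,0,0,0,0,0],[0.032,0,0,0,0,0]]
  gripper: -0.5

```text
t: 8.0
tcp_pos: [0.5592, 0.2953, 0.1114]
orientation: [[0.948, 0.318, -0.0], [0.318, -0.948, 0.0], [-0.0, -0.0, -1.0]]
force: [-0.3, 0.1, 0.1]
gripper_width: 0.0652
grip_force: 0.0
```

Emit:
jog_arm:
  steps:
    - [[0,0,0,0,0,0],[0,0,0,0,0,0],[0,0,0,0,0,0],[0,0,0,0,0,0]]
  gripper: -0.238

```text
t: 8.5
tcp_pos: [0.5593, 0.2947, 0.1115]
orientation: [[0.948, 0.317, 0.0], [0.317, -0.948, -0.001], [-0.0, 0.001, -1.0]]
force: [0.6, -3.0, 1.1]
gripper_width: 0.054
grip_force: 1.0
```

Emit:
jog_arm:
  steps:
    - [[0,0.0006,0,0,0,0],[0,0.0008,0,0,0,0],[0,0.0008,0,0,0,0]]

```text
t: 8.88
tcp_pos: [0.5593, 0.2946, 0.1115]
orientation: [[0.948, 0.318, -0.0], [0.318, -0.948, -0.0], [-0.0, 0.0, -1.0]]
force: [-0.1, -1.5, 1.1]
gripper_width: 0.0537
grip_force: 4.5
```

Emit:
jog_arm:
  steps:
    - [[0,0.0003,0,0,0,0],[0,0.0003,0,0,0,0],[0,0.0003,0,0,0,0]]
  gripper: 1

```text
t: 9.25
tcp_pos: [0.5593, 0.2946, 0.1115]
orientation: [[0.948, 0.318, -0.0], [0.318, -0.948, 0.0], [-0.0, -0.0, -1.0]]
force: [-2.0, -0.1, 1.5]
gripper_width: 0.0538
grip_force: 30.0
```

```bash
python3 - <<'E'
from h import *
s=r.get_state();A=np.array([.9478,.3190]);B=np.array([-.3190,.9478])
print(s["tcp_pos"],s["force"],s["torque"],s["tcp_pos"][:2]@A-.6505,s["tcp_pos"][:2]@B)
w=cloud(r.get_image("top"));P=w[105:215,115:200].reshape(-1,3)
sel=P[(P[:,2]>.105)&(P[:,2]<.122)];a=sel[:,:2]@A-.6505;b=sel[:,:2]@B;k=(a<-.035)&(a>-.1)&(abs(b-.103)<.035)
print(np.c_[a[k],b[k],sel[k,2]].round(4)[np.argsort(a[k])][:25].tolist())
E
```

```text
[0.55930855 0.29458948 0.11153275] [-1.95531009 -0.12428309  1.46916452] [-0.05697468  0.36686696  0.03667209] -0.026413314315728464 0.10079248138648518
[]
```

Emit:
jog_arm:
  steps:
    - [[0.0008,0,-0.0008,0,-0.0067,0],[0.0017,0,-0.0016,0,-0.0135,0],[0.0017,0,-0.0016,0,-0.0135,0]]

```text
t: 9.68
tcp_pos: [0.561, 0.2949, 0.1127]
orientation: [[0.947, 0.317, -0.041], [0.317, -0.948, -0.014], [-0.043, -0.0, -0.999]]
force: [-1.9, -0.5, 2.3]
gripper_width: 0.0537
grip_force: 30.0
```

Emit:
jog_arm:
  steps:
    - [[0.0009,0,-0.0009,0,-0.0068,0],[0.0018,0,-0.0018,0,-0.0135,0],[0.0027,0,-0.0026,0,-0.0203,0],[0.0036,0,-0.0034,0,-0.027,0],[0.0036,0,-0.0034,0,-0.027,0]]

```text
t: 10.3
tcp_pos: [0.5639, 0.2957, 0.1151]
orientation: [[0.941, 0.317, -0.121], [0.315, -0.948, -0.041], [-0.128, 0.0, -0.992]]
force: [-0.4, -0.7, -3.3]
gripper_width: 0.0536
grip_force: 30.0
```

Emit:
jog_arm:
  steps:
    - [[0.0009,0,-0.0008,0,-0.0068,0],[0.0019,0,-0.0014,0,-0.0145,0],[0.0019,0,-0.0014,0,-0.0145,0]]

```text
t: 10.68
tcp_pos: [0.5655, 0.2963, 0.1162]
orientation: [[0.934, 0.317, -0.164], [0.313, -0.948, -0.055], [-0.173, 0.0, -0.985]]
force: [0.8, 0.4, -2.7]
gripper_width: 0.0539
grip_force: 30.0
```

Emit:
jog_arm:
  steps:
    - [[-0.001,0,0,0,0,0],[-0.0025,0,0,0,0,0],[-0.004,0,0,0,0,0],[-0.0055,0,0,0,0,0]]

```text
t: 11.18
tcp_pos: [0.5609, 0.2948, 0.1171]
orientation: [[0.934, 0.318, -0.163], [0.313, -0.948, -0.055], [-0.172, 0.0, -0.985]]
force: [-0.1, 0.7, -3.2]
gripper_width: 0.0538
grip_force: 30.0
```

Emit:
jog_arm:
  steps:
    - [[-0.0015,0,0,0,0,0],[-0.003,0,0,0,0,0],[-0.0045,0,0,0,0,0],[-0.006,0,0,0,0,0]]

```text
t: 11.68
tcp_pos: [0.5565, 0.2933, 0.1179]
orientation: [[0.934, 0.318, -0.163], [0.313, -0.948, -0.055], [-0.172, 0.0, -0.985]]
force: [-0.1, 0.5, -3.1]
gripper_width: 0.0538
grip_force: 30.0
```

Emit:
jog_arm:
  steps:
    - [[-0.002,0,0,0,0,0],[-0.004,0,0,0,0,0],[-0.006,0,0,0,0,0],[-0.008,0,0,0,0,0],[-0.01,0,0,0,0,0],[-0.012,0,0,0,0,0],[-0.014,0,0,0,0,0]]

```text
t: 12.55
tcp_pos: [0.546, 0.2899, 0.1199]
orientation: [[0.934, 0.318, -0.163], [0.313, -0.948, -0.055], [-0.172, 0.0, -0.985]]
force: [0.1, 1.5, -3.4]
gripper_width: 0.0535
grip_force: 30.0
```

Emit:
jog_arm:
  steps:
    - [[-0.004,0,0,0,0,0],[-0.009,0,0,0,0,0],[-0.015,0,0,0,0,0],[-0.021,0,0,0,0,0],[-0.027,0,0,0,0,0],[-0.033,0,0,0,0,0],[-0.039,0,0,0,0,0],[-0.045,0,0,0,0,0],[-0.051,0,0,0,0,0],[-0.057,0,0,0,0,0],[-0.062,0,0,0,0,0],[-0.064,0,0,0,0,0]]

```text
t: 14.05
tcp_pos: [0.498, 0.2737, 0.1286]
orientation: [[0.934, 0.318, -0.163], [0.313, -0.948, -0.055], [-0.172, 0.0, -0.985]]
force: [0.1, -0.4, -2.2]
gripper_width: 0.0539
grip_force: 30.0
```

Emit:
jog_arm:
  steps:
    - [[-0.004,0,0,0,0,0],[-0.01,0,0,0,0,0],[-0.018,0,0,0,0,0],[-0.028,0,0,0,0,0],[-0.04,0,0,0,0,0],[-0.052,0,0,0,0,0],[-0.06,0,0,0,0,0],[-0.064,0,0,0,0,0]]

```text
t: 15.05
tcp_pos: [0.4502, 0.2577, 0.1376]
orientation: [[0.934, 0.318, -0.163], [0.313, -0.948, -0.055], [-0.172, 0.0, -0.985]]
force: [-0.0, 0.3, -2.5]
gripper_width: 0.0535
grip_force: 30.0
```

```bash
python3 - <<'E'
from h import *
im=r.get_image("top");s=r.get_image("side");cv2.imwrite("pics/o.png",np.hstack([cv2.resize(im["pixels"][100:260,100:300],(400,320)),cv2.resize(s["pixels"][80:240,170:370],(400,320))]))
E
```

```text
(no output)
```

View pics/o.png

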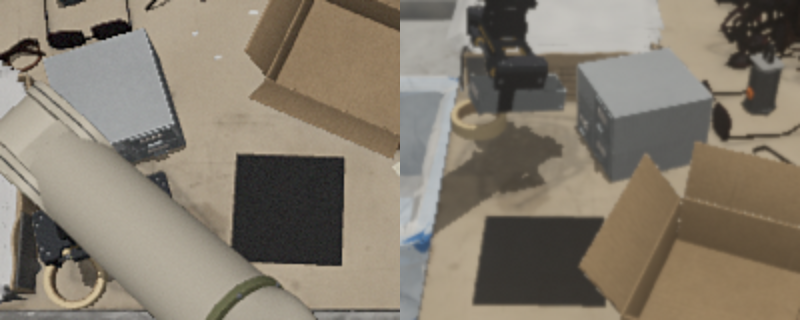

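The drawer is clear of the cabinet: in the side crop its rear end is at about (565,90) and the cabinet front at 580. Next I level it and carry it to the mat.

Emit:
jog_arm:
  steps:
    - [[-0.001,0.006,0,0,0.001,0],[-0.005,0.025,0,0,0.004,0],[-0.01,0.053,-0.001,0,0.009,0],[-0.017,0.087,-0.001,0,0.015,0],[-0.025,0.124,-0.002,0,0.022,0],[-0.032,0.162,-0.002,0,0.028,0],[-0.04,0.2,-0.003,0,0.035,0],[-0.046,0.233,-0.003,0,0.041,0],[-0.053,0.264,-0.004,0,0.046,0],[-0.058,0.289,-0.004,0,0.051,0],[-0.061,0.305,-0.004,0,0.0535,0],[-0.062,0.311,-0.004,0,0.0545,0]]

```text
t: 16.65
tcp_pos: [0.4836, 0.0055, 0.1491]
orientation: [[0.949, 0.316, -0.001], [0.316, -0.949, -0.001], [-0.002, 0.0, -1.0]]
force: [0.5, 0.1, -2.6]
gripper_width: 0.0537
grip_force: 30.0
```

```bash
python3 - <<'E'
from h import *
s=r.get_state(); print(s["tcp_pos"],s["orientation"].round(3),s["force"],s["torque"])
im=r.get_image("wrist");w=wcloud(im);P=w[:300].reshape(-1,3);P=P[np.isfinite(P[:,2])]
O=s["orientation"];q=(P-s["tcp_pos"])@O
k=(abs(q[:,0])<.13)&(abs(q[:,1])<.04)&(abs(q[:,2])<.06)&(q[:,0]>.015)
q=q[k]; m=q[:,2]<.02
print(np.percentile(q[:,0],[90,98,99.5]),np.percentile(q[m,1],[1,99]))
h=q[(q[:,0]>.03)&(abs(abs(q[:,1])-.0255)<.004)&(q[:,2]<.02)];print(len(h),np.polyfit(h[:,0],h[:,2],1))
cv2.imwrite("pics/w3.png",im["pixels"])
E
```

```text
[0.48355275 0.00550861 0.14912759] [[ 0.949  0.316 -0.001]
 [ 0.316 -0.949 -0.001]
 [-0.002  0.    -1.   ]] [ 0.48713403  0.06031181 -2.58656939] [0.02768876 0.06748495 0.00360854]
[0.09471244 0.09849754 0.09972519] [-0.03794343  0.03779197]
4291 [ 0.22323332 -0.01593869]
```

View pics/w3.png

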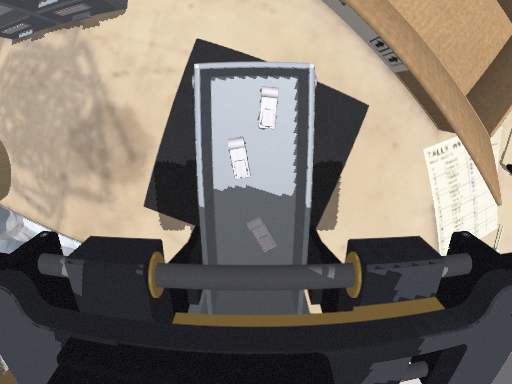

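The wrist view shows all three hinges inside, at about (268,108), (238,158) and (262,235), with the drawer's rear edge at row 65. I need the drawer's tilt relative to the tool before lowering.

```bash
python3 - <<'E'
from h import *
s=r.get_state();w=wcloud(r.get_image("wrist"));P=w[:300].reshape(-1,3);P=P[np.isfinite(P[:,2])]
q=(P-s["tcp_pos"])@s["orientation"]
for x in np.arange(.02,.11,.006):
    for lo,hi in((-.03,-.022),(.022,.03),(-.015,.015)):
        k=(abs(q[:,0]-x)<.003)&(q[:,1]>lo)&(q[:,1]<hi)&(abs(q[:,2])<.07)
        print(round(x,3),k.sum(),np.percentile(q[k,2],[3,30,60]).round(4) if k.sum() else None,end=" | ")
    print()
E
```

```text
0.02 218 [-0.0053 -0.0037  0.0164] | 0.02 198 [-0.0609 -0.0044  0.0047] | 0.02 479 [0.0272 0.0279 0.0284] | 
0.026 377 [-0.0632 -0.0621 -0.0035] | 0.026 411 [-0.0658 -0.0626 -0.0048] | 0.026 1123 [-0.0634 -0.0625  0.0275] | 
0.032 666 [-0.0632 -0.0617 -0.0588] | 0.032 772 [-0.0654 -0.0621 -0.0595] | 0.032 2359 [-0.0633 -0.0619 -0.06  ] | 
0.038 237 [-0.0051 -0.0025  0.0158] | 0.038 218 [-0.0616 -0.0045  0.0053] | 0.038 497 [0.0257 0.028  0.0285] | 
0.044 244 [-0.0052 -0.0036  0.0165] | 0.044 198 [-0.0053 -0.0041  0.0071] | 0.044 531 [0.0226 0.0263 0.0283] | 
0.05 239 [-0.0053 -0.0036  0.0133] | 0.05 200 [-0.0055 -0.0038  0.0047] | 0.05 573 [0.0228 0.0263 0.0283] | 
0.056 263 [-0.0053 -0.0037  0.0133] | 0.056 212 [-0.0051 -0.0038  0.0055] | 0.056 550 [0.0229 0.0273 0.0285] | 
0.062 271 [-0.0054 -0.0036  0.0129] | 0.062 222 [-0.0051 -0.0039  0.0064] | 0.062 607 [0.0223 0.0278 0.0285] | 
0.068 262 [-0.0051 -0.0031  0.0146] | 0.068 218 [-0.0051 -0.0038  0.0084] | 0.068 570 [0.0236 0.028  0.0287] | 
0.074 269 [-0.0054 -0.0034  0.0141] | 0.074 222 [-0.005  -0.0037  0.0052] | 0.074 560 [0.0228 0.0264 0.0284] | 
0.08 265 [-0.0052 -0.0032  0.0142] | 0.08 223 [-0.0051 -0.0038  0.0063] | 0.08 592 [0.0236 0.027  0.0285] | 
0.086 273 [-0.0052 -0.0034  0.0136] | 0.086 219 [-0.0052 -0.0037  0.0061] | 0.086 594 [0.0223 0.0267 0.0285] | 
0.092 273 [-0.0054 -0.0033  0.0147] | 0.092 218 [-0.0049 -0.0036  0.0066] | 0.092 557 [0.0235 0.0282 0.0288] | 
0.098 226 [-0.0052 -0.0039  0.0024] | 0.098 137 [-0.0052 -0.0041 -0.0024] | 0.098 1122 [-0.0053 -0.0037  0.0095] | 
0.104 0 None | 0.104 0 None | 0.104 0 None |
```

Emit:
jog_arm:
  steps:
    - [[0,0,0.004,0,0,0],[0,0,0.014,0,0,0],[0,0,0.03,0,0,0],[0,0,0.05,0,0,0],[0,0,0.07,0,0,0],[0,0,0.09,0,0,0],[0,0,0.108,0,0,0],[0,0,0.122,0,0,0],[0,0,0.132,0,0,0],[0,0,0.137,0,0,0],[0,0,0.139,0,0,0],[0,0,0.139,0,0,0]]

```text
t: 18.25
tcp_pos: [0.4837, 0.0065, 0.0382]
orientation: [[0.948, 0.318, -0.001], [0.318, -0.948, -0.001], [-0.001, 0.0, -1.0]]
force: [-0.6, -0.2, -3.0]
gripper_width: 0.0537
grip_force: 30.0
```

Emit:
jog_arm:
  steps:
    - [[0,0,0.001,0,0,0],[0,0,0.002,0,0,0],[0,0,0.0028,0,0,0],[0,0,0.0035,0,0,0]]

```text
t: 18.75
tcp_pos: [0.4835, 0.0065, 0.0351]
orientation: [[0.948, 0.318, -0.001], [0.318, -0.948, -0.001], [-0.002, 0.0, -1.0]]
force: [-0.0, -0.1, -1.9]
gripper_width: 0.0539
grip_force: 30.0
```

Emit:
jog_arm:
  steps:
    - [[0,0,0.0005,0,0,0],[0,0,0.001,0,0,0],[0,0,0.001,0,0,0]]

```text
t: 19.12
tcp_pos: [0.4834, 0.0065, 0.0344]
orientation: [[0.948, 0.318, -0.002], [0.318, -0.948, -0.001], [-0.002, 0.0, -1.0]]
force: [-3.1, -0.2, 0.8]
gripper_width: 0.0534
grip_force: 30.0
```

Contact with the mat. I'm releasing, rising clear and checking.

Emit:
jog_arm:
  steps:
    - [[0,0,0,0,0,0],[0,0,0,0,0,0],[0,0,0,0,0,0],[0,0,0,0,0,0],[0,0,0,0,0,0]]
  gripper: -0.7

```text
t: 19.75
tcp_pos: [0.4835, 0.0065, 0.0344]
orientation: [[0.948, 0.318, -0.001], [0.318, -0.948, -0.001], [-0.001, 0.0, -1.0]]
force: [-0.4, -0.4, 0.7]
gripper_width: 0.074
grip_force: 0.0
```

Emit:
jog_arm:
  steps:
    - [[0,0,-0.006,0,0,0],[0,0,-0.02,0,0,0],[0,0,-0.05,0,0,0],[0,0,-0.09,0,0,0],[0,0,-0.14,0,0,0],[0,0,-0.18,0,0,0],[0,0,-0.21,0,0,0],[0,0,-0.22,0,0,0],[0,0,-0.22,0,0,0]]

```text
t: 20.88
tcp_pos: [0.4838, 0.0066, 0.2104]
orientation: [[0.948, 0.318, -0.001], [0.318, -0.948, -0.001], [-0.001, 0.001, -1.0]]
force: [-0.2, 0.7, 0.2]
gripper_width: 0.0739
grip_force: 0.0
```

```bash
python3 - <<'E'
from h import *
print(r.get_state()["t"])
im=r.get_image("wrist");cv2.imwrite("pics/f.png",im["pixels"])
w=wcloud(im)[:230].reshape(-1,3);q=w[(w[:,2]>.032)&(w[:,2]<.05)&(np.linalg.norm(w[:,:2]-[.513,.016],axis=1)<.12)]
print(cv2.minAreaRect((q[:,:2]*1000).astype(np.float32)),np.percentile(q[:,2],[10,50,90]))
E
```

```text
20.875
((511.3009338378906, 16.590240478515625), (139.7698974609375, 65.66653442382812), 18.189077377319336) [0.03572962 0.03910352 0.04085687]
```

View pics/f.png

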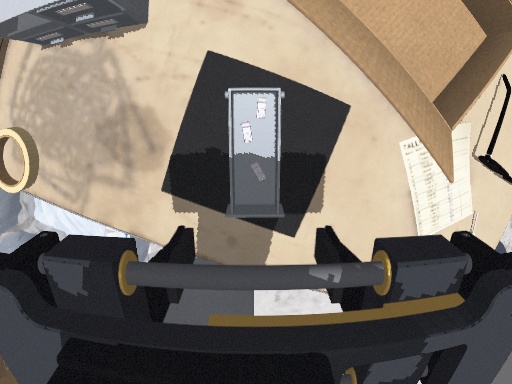

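The drawer sits flat and centred on the mat, from (255,90) to (255,215) px, with all three hinges inside. I'm handing it in.

```bash
python3 -c "
from plant import r
print(r.finish_job())"
```

```text
the job is handed in; nothing more can be done
None
```

The job is handed in: the drawer came out past its catch without forcing and stands level on the mat, within about 2 mm of its middle, with all three hinges in it and the gripper clear; the hand-in returned no verdict.

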